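# Snug the loaf-tin press in a pastry shop

### The arm

A 6-joint arm with a two-finger parallel gripper is mounted at the origin on the work surface. World frame = base frame: x ahead of the robot, y to its left, z up, the work surface at z = 0. Lengths are in m, angles in degrees, forces in N, time in s.
With the tool pointing down it reaches from about 0.35 to 0.875 m from the base axis. Payload 4.2 kg.
Tool frame: the origin (TCP) lies between the finger pads; the fingertips stand env.tip_reach ahead of it and the grasp point (between the pads) lies 5 mm behind it (env.tip_reach is the distance from the TCP to the fingertips, in m); z points along the fingers, y is the line along which they close (so a half turn about z gives the same grasp; the last joint's range is limited). The gripper opens to 87 mm and grips with 3 to 60 N. Pads are 19 mm wide; open, the fingers measure 117 mm over their backs; the gripper's body (75 mm by 190 mm) begins 51 mm behind the grasp point.
Start: joints at [91.536, 22.042, 0.453, 0, -68.411, -14.817], TCP at [0.144, 0.608, 0.213] pointing down, gripper open.
Joint ranges: [-179.83, 179.83], [-69.29, 118.12], [-61.27, 80.66], [-181.25, 117.63], [-171.15, -9.14], [-177.46, 177.46]. Speed limits (degrees/s): [159.86, 159.86, 180, 180, 180, 180].

### API

Orientations are given as a 3x3 rotation matrix whose columns are the frame's x, y, z axes.
In Python, from station import env gives the robot as it stands. Calls block until the motion is done:
- env.move_pose(position, orientation): joint-space move of the TCP to a pose.
- env.line_to(position, max_speed=0.15, orientation=None, contact_N=None): straight line of the TCP; orientation=None keeps the orientation; max_speed is the mean speed in m/s. With contact_N (N) it stops when the force on the tool has changed by that much, and returns True; else False.
- env.movej(angles): joint-space move.
- env.ungrasp() and env.grab(grasp_force=None): open the fingers fully, or close them until they stop; grasp_force is the grip in N (None keeps the last).
- env.sleep(seconds).
- env.solve_ik(position, orientation): joint angles nearest the present ones, or None.
- env.sense(): the state.
- env.camera(name): name is "scene" or "top" or "wrist"; returns a dict with "color" (400x640x3 uint8, blue, green, red), "z_map" (400x640 float32, m along the optical axis (not along the pixel's ray), 0 where there is no reading), "fx", "fy", "cx", "cy" (pixels), "cam_to_world" (4x4, takes a point from camera to world coordinates); the wrist camera has in their place "mount" (4x4, takes a point from camera to tool coordinates, whose origin is the TCP and whose axes are the flange's). Camera axes: x right, y up, looking along -z (the intrinsics and any distortion apply to the point x, -y, -z); pixel columns grow to the right and rows downward; lengths in m; the calibration is good to about 2 mm. A picture is of the moment at which its call begins: read the wrist's pose just before it.
A pose or a line that the arm cannot do raises env.IKError and nothing moves.
- env.job_done(): hands the job in; it is judged then, once.
The state is a dict: "clock": time; "q": joint angles; "qvel": joint speeds; "effort": joint torques, N m; "tcp_pos": TCP position; "eef_rot": TCP orientation; "ft_force": force on the tool from outside, world axes, zero at the start; "wrist_torque": the same for the moment, N m; "finger_gap": finger opening in m; "grasp_force": force on a finger pad.
Only numpy, scipy, OpenCV 4.12 (cv2) and the standard library are available. Lean on these libraries where they do the work, as an engineer would, in place of code of your own. Each camera call takes 0.05 s, during which the arm holds its last target. There are 200 camera calls.

### The job

Two identical screw presses stand on the bakery counter, and one has a dark lidded loaf tin under its pad. Turn that press's crank clockwise (seen from above) until the pad meets the lid, then snug it with about a further eighth to quarter of a turn, without overtightening or shifting the tin, and let go of the crank.

Things in the scene. Friction and masses are not known exactly. Their poses are not given: they have to be found in the camera images.
- press: The loaded press, bolted down: base plate 160 x 240 x 12 mm, two posts 200 mm apart along its y, grey crossbar (top at 160 mm), vertical screw with a 70 mm crank on top that swings clear of all else. Origin: underside of the base plate, below the screw axis; z up. Its empty twin (not listed) stands at least 320 mm aside.
- knob (a point): Middle of the upright round wooden handle on the loaded press's crank: 24 mm diameter, 42 mm tall (top 20 mm above this point), 70 mm from the screw axis, 234 mm above the counter at joint value 0, sinking with the screw. It spins freely on the crank: it can be led round without turning the gripper. Crank arm and hub are 21 mm or more below this point.
- screw (a joint): Crank angle, rad, 0 to 5.5, grows clockwise from above (tightens); the crank points 150 deg minus this, counter-clockwise from the press's x. Crank, screw and pad sink 30 mm a turn. Starts at 0 to 1.2; pad meets lid at about 2.4, then the squeeze grows 28 N per rad. At the knob friction takes 4 N, the squeeze 2 N more per rad. Stays where left.
- press_pad: The loaded press's sprung black pad at the screw's foot: disc of 50 mm diameter, 12 mm thick. Its origin is on the screw axis, 98.5 mm below the pad's lower face (at counter height at joint value 0, sinking with it). The tin's lid top is 87 mm above the counter.
- tin: Closed dark steel loaf tin with flat lid: body 160 x 82 mm, lid 172 x 92 mm, 75 mm high, 0.5 to 1 kg, loose on the press's base plate, long side roughly along the press's x. Origin: centre of its underside. (A like tin stands idle at the back of the counter.)
Things that resemble listed ones, but are neither listed nor needed, are in the scene too. Leave any green or yellow look-alike of the tin alone.

How it is judged (in metres and radians):
At the end, for the whole second after the job is handed in: The pad squeezes the tin's lid with more than 8 N (about 0.3 rad past first contact), and screw (under 0.05 rad/s) and tin (under 10 mm/s) are at rest (contact force between press_pad and tin above 8 N and velocity of joint screw between -0.05 and 0.05 rad/s and linear speed of tin below 0.01 m/s); the robot touches nothing.
It fails at once if overtightened: the pad squeezes the tin with more than 75 N (about 2.7 rad past first contact) (contact force between press_pad and tin above 75 N).
It fails at once if the tin is shifted by more than 15 mm (distance of tin from where it was at the start of the episode above 0.015 m).
It also fails if it takes over 40 s, if anything falls off the work surface, if the arm or the gripper's body presses on something with over 40 N, if the wrist force passes 120 N, or if a joint passes its speed limit or range.

## Working session

There is one attempt and no reset: what is moved stays moved. The work goes in short steps, each a Python script; the robot and the scene stay as the last script left them, time stands still between calls to the robot, and variables do not carry over. Pictures are saved under pics/ and viewed, at most 10 in all, crops included, and the job is handed in when it is done.

```bash
mkdir -p pics; ls; python3 - <<'E'
from station import env
import cv2,numpy as np
for n in("scene","top"):
    c=env.camera(n); cv2.imwrite(f"pics/{n}0.png",c["color"]); np.savez(f"{n}0.npz",**c)
    print(n,c["fx"],c["fy"],c["cx"],c["cy"],c["cam_to_world"].round(3).tolist(),[k for k in c],(c["z_map"]>0).mean())
s=env.sense();print(s["clock"],s["tcp_pos"],s["eef_rot"],s["ft_force"],env.tip_reach)
E
```

```text
pics
scene 505.883979467658 505.883979467658 319.45753834760586 205.64552100061988 [[0.511, -0.757, 0.407, 1.012], [0.86, 0.457, -0.229, -0.421], [-0.012, 0.467, 0.884, 1.343], [0.0, 0.0, 0.0, 1.0]] ['color', 'z_map', 'fx', 'fy', 'cx', 'cy', 'cam_to_world'] 0.99621875
top 397.63176870402657 397.63176870402657 313.63853749949095 197.29686484877024 [[0.024, 0.981, -0.191, 0.28], [-1.0, 0.024, -0.005, -0.119], [-0.0, 0.191, 0.982, 1.169], [0.0, 0.0, 0.0, 1.0]] ['color', 'z_map', 'fx', 'fy', 'cx', 'cy', 'cam_to_world'] 0.996078125
0.1 [0.1434187  0.60775132 0.21158351] [[ 9.73227843e-01 -2.29842199e-01 -3.59833611e-04]
 [-2.29842463e-01 -9.73225945e-01 -1.92434089e-03]
 [ 9.20953356e-05  1.95552717e-03 -9.99998084e-01]] [ 1.14905848  0.26311785 -0.19139963] 0.014
```

View pics/scene0.png

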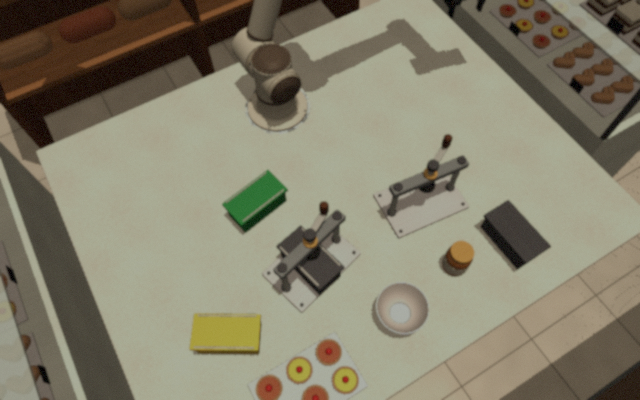

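View pics/top0.png

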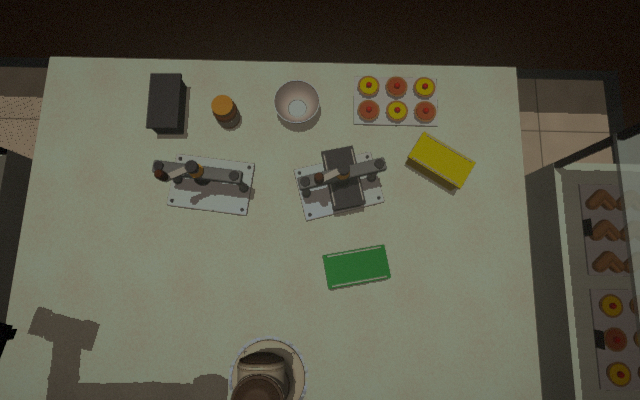

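The scene view shows the loaded press around (310,250), with its dark tin and red-brown knob at about (323,208). The top view shows the same press around (340,180), knob at about (305,182). The empty twin is at scene (425,185). I'll locate the plate, tin and knob from depth and colour.

```bash
cat > h.py <<'E'
import numpy as np,cv2
def cloud(c):
    v,u=np.mgrid[0:400,0:640]; z=c["z_map"]
    P=np.stack([(u-c["cx"])/c["fx"]*z,-(v-c["cy"])/c["fy"]*z,-z,np.ones_like(z)],-1)
    return (P@c["cam_to_world"].T)[...,:3]
def proj(c,p):
    q=np.linalg.inv(c["cam_to_world"])@np.r_[p,1]
    return c["fx"]*q[0]/-q[2]+c["cx"],c["cy"]-c["fy"]*q[1]/-q[2]
E
python3 - <<'E'
from h import *
np.set_printoptions(precision=3,suppress=True)
for n,(u0,u1,v0,v1) in dict(scene=(255,370,190,315),top=(285,400,135,230)).items():
    c=np.load(n+"0.npz"); W=cloud(c)
    print(n,"base",proj(c,[0,0,0]),"tcp",proj(c,[.144,.608,.213]))
    w=W[v0:v1,u0:u1].reshape(-1,3); col=c["color"][v0:v1,u0:u1].reshape(-1,3)
    print(np.histogram(w[:,2],np.arange(-.01,.28,.01))[0])
    for name,a,b in(("plate",.007,.018),("lid",.08,.094),("bar",.15,.17),("knobtop",.215,.27)):
        m=(w[:,2]>a)&(w[:,2]<b); 
        if m.sum()<5: print(name,m.sum());continue
        r=cv2.minAreaRect(w[m,:2].astype(np.float32)*1000); print(name,m.sum(),r,w[m,2].mean())
    # knob color
    im=c["color"]; s=cv2.resize(im[v0:v1,u0:u1],None,fx=5,fy=5,interpolation=cv2.INTER_CUBIC); cv2.imwrite(f"pics/{n}_crop.png",s)
E
```

```text
scene base (np.float64(277.93443920609093), np.float64(106.77441544833161)) tcp (np.float64(464.2626948118757), np.float64(14.715430688261591))
[4504 4288 1329  149  121  133   58   66  454 1349  151   92    9    3
   22  105  555  505   31    0   18  231   37   19   19   53   17    0
    0]
plate 1745 ((505.7962951660156, -162.34375), (337.900634765625, 369.8338623046875), 59.00044250488281) 0.011762319831417995
lid 1489 ((481.034423828125, -173.21038818359375), (190.08738708496094, 335.68682861328125), 77.34546661376953) 0.0865381230300112
bar 1060 ((543.5275268554688, -187.64968872070312), (37.70380401611328, 235.30624389648438), 14.916877746582031) 0.1603128556696066
knobtop 115 ((511.8255920410156, -126.29829406738281), (22.012989044189453, 21.434566497802734), 83.3074722290039) 0.2398795123126489
top base (np.float64(267.95495369083574), np.float64(377.5301079360097)) tcp (np.float64(-3.5218478976022425), np.float64(327.37688110443))
[2645 3791 1580   33   17    8   11    9   20 1248  166   60    6    0
   11   63  329  490   28    0    7  209   51   10    8   39   39    0
    0]
plate 1774 ((556.8546752929688, -203.52452087402344), (267.6785888671875, 300.616943359375), 1.344914197921753) 0.012577866929324884
lid 1402 ((551.203369140625, -194.12466430664062), (168.90264892578125, 189.42698669433594), 68.30696868896484) 0.08753812388827485
bar 819 ((543.3132934570312, -186.59503173828125), (36.066810607910156, 235.6961669921875), 15.027636528015137) 0.16127287476253832
knobtop 98 ((508.84625244140625, -125.1258544921875), (21.00485610961914, 22.254337310791016), 6.402088165283203) 0.24473910478120825
```

View pics/top_crop.png

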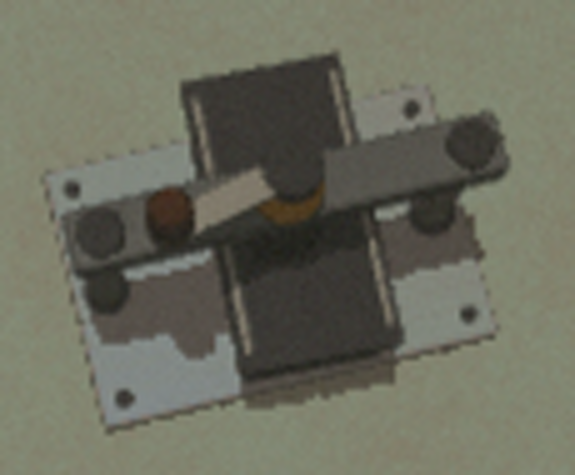

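View pics/scene_crop.png

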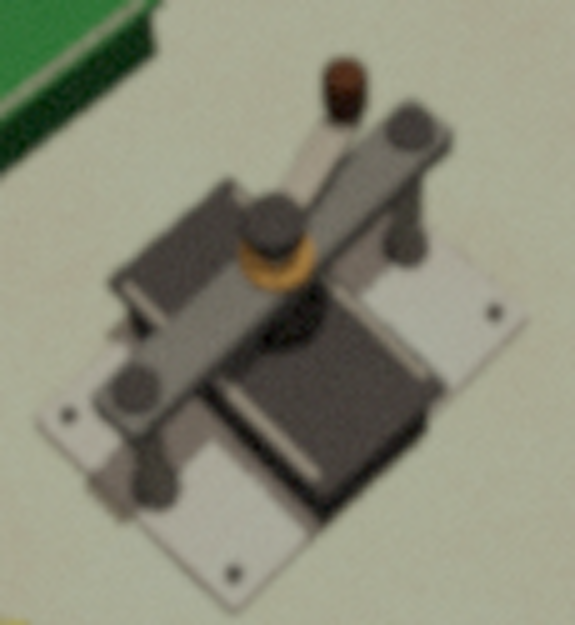

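Both views agree: screw axis at about (0.543, −0.187), press yaw about 15°, and the knob at (0.510, −0.126), 69.8 mm from the axis. That puts the joint at about 0.82 rad. My target is 3.5 rad. Next I'll check IK with the gripper turning along with the crank, then go above the knob.

```bash
cat >> h.py <<'E'
C=np.array([.5434,-.1871]); YAW=15.0
def ang(q): return np.radians(150+YAW)-q
def pose(q,s,ofs=0.0,lead=None,R_=.07,C=C):
    a=ang(q); p=np.r_[C+R_*np.array([np.cos(a),np.sin(a)]),.234-.03*q/(2*np.pi)-.003+ofs]
    b=a if lead is None else lead
    y=s*np.array([np.sin(b),-np.cos(b),0]); z=np.array([0,0,-1.]); return p,np.c_[np.cross(y,z),y,z]
E
python3 - <<'E'
from h import *; from station import env
np.set_printoptions(precision=1,suppress=True)
best=None
for s in(1,-1):
    js=[env.solve_ik(*pose(q,s)) for q in np.linspace(.82,3.6,6)]
    print(s,*js,sep="\n")
    if all(j is not None for j in js) and (best is None or max(abs(j[5]) for j in js)<best[0]): best=(max(abs(j[5]) for j in js),s)
print(best); s=best[1]
p=env.sense()["tcp_pos"]; env.line_to([p[0],p[1],.38])
env.move_pose(*pose(.82,s,.10))
S=env.sense(); np.set_printoptions(precision=4); print(S["clock"],S["tcp_pos"],S["q"],S["ft_force"])
c=env.camera("wrist"); cv2.imwrite("pics/w1.png",c["color"])
E
```

```text
1
[   3.9   11.7  -12.1    0.   -66.2 -155.9]
[  4.5  15.3  -7.7   0.  -67.  171.7]
[  2.9  19.1  -2.6   0.  -68.3 141.4]
[ -0.1  22.2   1.6   0.  -69.4 112.5]
[ -3.6  23.7   3.7   0.  -69.9  84.2]
[ -6.9  23.5   2.9   0.  -69.4  55.7]
-1
[  3.9  11.7 -12.1   0.  -66.2  24.1]
[  4.5  15.3  -7.7   0.  -67.   -8.3]
[  2.9  19.1  -2.6   0.  -68.3 -38.6]
[ -0.1  22.2   1.6   0.  -69.4 -67.5]
[ -3.6  23.7   3.7   0.  -69.9 -95.8]
[  -6.9   23.5    2.9    0.   -69.4 -124.3]
(np.float64(124.3486509614258), -1)
4.2583 [ 0.5108 -0.1247  0.3271] [  3.9683   8.7482  -1.5489  -0.0008 -79.6999  24.1086] [ 0.6611  0.6766 -1.259 ]
```

View pics/w1.png

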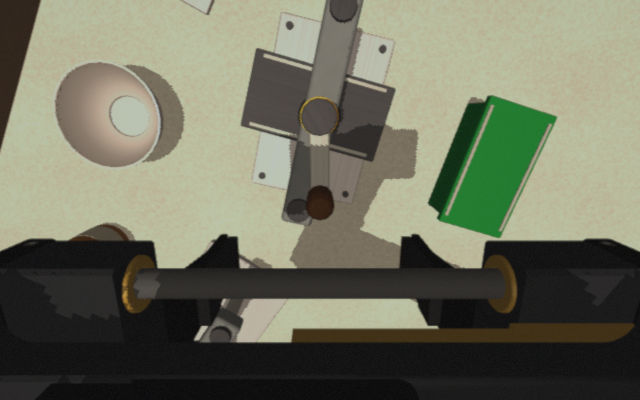

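The wrist view shows the knob at (320,203), midway between the fingers, with the crank arm straight below the hub at (320,117). The angle is right, so I'll descend and grip.

```bash
python3 - <<'E'
from h import *; from station import env
np.set_printoptions(precision=4,suppress=True)
p,R=pose(.82,-1)
print(env.line_to(p,.08,R,contact_N=8))
f0=env.sense(); print(f0["tcp_pos"],f0["ft_force"])
env.grab(20)
S=env.sense(); print(S["clock"],S["tcp_pos"],S["finger_gap"],S["grasp_force"],S["ft_force"])
# first trial segment
for q in(.95,1.1):
    p,R=pose(q,-1); env.line_to(p,.05,R); S=env.sense(); a=ang(q)
    f=S["ft_force"]-f0["ft_force"]; print(q,S["clock"],S["tcp_pos"]-p,S["finger_gap"],"rad",f[:2]@[np.cos(a),np.sin(a)],"tan",f[:2]@[np.sin(a),-np.cos(a)],"z",f[2])
E
```

```text
False
[ 0.5109 -0.1253  0.2277] [-0.4467  0.6112 -0.6877]
6.775 [ 0.5106 -0.1252  0.2271] 0.02287001124774981 19.99982046218065 [0.3933 0.2603 0.0654]
0.95 7.1083 [-0.0008 -0.0002  0.    ] 0.022462051095719842 rad 0.5533080090953102 tan -3.8616598729211384 z 2.9948862783316654
1.1 7.4667 [-0.0002  0.0001 -0.    ] 0.022707153736321286 rad 0.447188053286337 tan -2.200722450820113 z 2.281146105920997
```

The crank is following (tangential drag of about 2–4 N, full finger gap on the knob). I'll carry on to 3.5 rad with force guards.

```bash
python3 - <<'E'
from h import *; from station import env
np.set_printoptions(precision=4,suppress=True)
f0=np.array([-.45,.6,-.7])
for q in np.arange(1.25,3.51,.15):
    p,R=pose(q,-1); env.line_to(p,.05,R); S=env.sense(); a=ang(q)
    f=S["ft_force"]-f0; print("%.2f t%.1f gap %.4f rad %.1f tan %.1f z %.1f"%(q,S["clock"],S["finger_gap"],f[:2]@[np.cos(a),np.sin(a)],f[:2]@[np.sin(a),-np.cos(a)],f[2]))
    if S["finger_gap"]<.018 or np.linalg.norm(f)>30: print("STOP");break
env.sleep(.3)
for n in("scene","top"):
    c=env.camera(n); np.savez(n+"1.npz",**c); cv2.imwrite(f"pics/{n}1.png",c["color"])
E
```

```text
1.25 t7.8 gap 0.0229 rad 0.7 tan -0.9 z 1.7
1.40 t8.2 gap 0.0228 rad 1.1 tan -1.2 z 1.9
1.55 t8.5 gap 0.0228 rad 2.0 tan -0.7 z 1.0
1.70 t8.9 gap 0.0225 rad 1.2 tan -0.5 z 1.1
1.85 t9.3 gap 0.0228 rad 1.7 tan -0.2 z 0.1
2.00 t9.6 gap 0.0226 rad 2.2 tan -0.4 z -0.2
2.15 t10.0 gap 0.0224 rad 1.6 tan 0.0 z -0.9
2.30 t10.3 gap 0.0232 rad 0.4 tan -1.2 z 1.0
2.45 t10.7 gap 0.0228 rad 1.0 tan 0.4 z -0.1
2.60 t11.1 gap 0.0226 rad -0.3 tan -0.4 z 0.1
2.75 t11.4 gap 0.0227 rad -1.4 tan -1.8 z 0.4
2.90 t11.8 gap 0.0227 rad -3.2 tan -1.8 z 1.1
3.05 t12.1 gap 0.0229 rad -3.5 tan -2.1 z 2.0
3.20 t12.5 gap 0.0226 rad -5.1 tan -1.5 z 1.8
3.35 t12.8 gap 0.0229 rad -5.5 tan -2.6 z 2.1
3.50 t13.2 gap 0.0227 rad -5.5 tan -3.7 z 2.3
```

```bash
python3 - <<'E'
from h import *; from station import env
np.set_printoptions(precision=4,suppress=True)
env.ungrasp(); p=env.sense()["tcp_pos"]
env.line_to([p[0],p[1],p[2]+.13],.08)
p,R=pose(3.5,-1,.14); env.move_pose([.40,.20,.40],R); env.sleep(.3)
S=env.sense(); print(S["clock"],S["ft_force"],S["finger_gap"])
for n,(u0,u1,v0,v1) in dict(scene=(255,370,190,315),top=(285,400,135,230)).items():
    c=env.camera(n); W=cloud(c); w=W[v0:v1,u0:u1].reshape(-1,3); m=(w[:,2]>.21)&(w[:,2]<.27)
    im=c["color"]
    k=w[m]; k=k[np.linalg.norm(k[:,:2]-C,axis=1)>.045]; g=np.array(cv2.minAreaRect(k[:,:2].astype(np.float32))[0])
    d=g-C; print(n,g,np.hypot(*d),"joint",np.radians(165)-np.arctan2(d[1],d[0]),len(k),k[:,2].max())
    cv2.imwrite(f"pics/{n}2.png",np.hstack([cv2.resize(x[v0:v1,u0:u1],(400,400)) for x in(np.load(n+"0.npz")["color"],im)]))
E
```

```text
18.65 [-0.5417  0.6382 -0.3424] 0.08683455194871294
scene [ 0.6017 -0.2284] 0.07144542496926701 joint 3.4957209984860897 102 0.2403384147831622
top [ 0.5997 -0.2268] 0.06890449677110842 joint 3.4933272438628666 94 0.24231761356947745
```

View pics/top2.png

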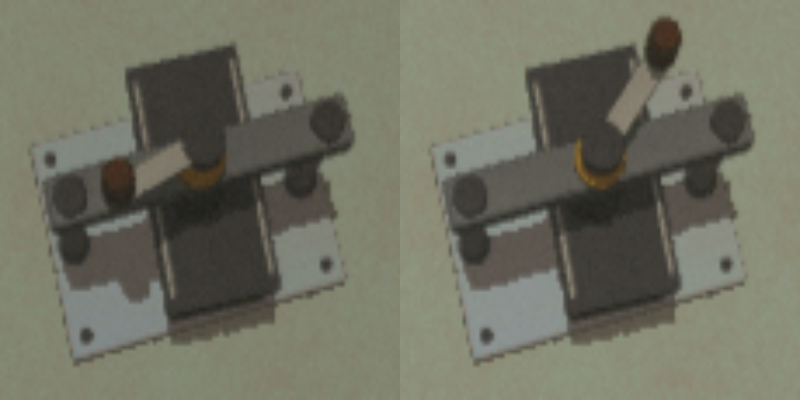

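The before/after view shows the crank swung from the knob at (117,180) to (663,42) in the right half, which is joint 3.49 rad, about 1.1 rad past contact. The tin has not moved and the robot is clear, so I'm handing it in.

```bash
python3 -c "
from station import env
print(env.job_done())"
```

```text
the job is handed in; nothing more can be done
None
```

I turned the loaded press's crank clockwise to 3.49 rad, about 1.1 rad (a sixth of a turn) past the expected lid contact. I then let go and moved the arm clear; the tin shows no visible shift. I handed the job in at about 19 s; no verdict was returned, and the squeeze (about 30 N) is worked out from the crank angle, not measured.

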